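# Stand a hand mill in its stand, zero the burrs and set three clicks

## Robot

A 7-joint arm with a two-finger parallel gripper is mounted at the origin on the work surface. World frame = base frame: x ahead of the robot, y to its left, z up, the work surface at z = 0. Lengths are in m, angles in rad, forces in N, time in s.
With the tool pointing down it reaches from about 0.425 to 0.825 m from the base axis. Payload 3.6 kg.
Tool frame: the origin (TCP) lies between the finger pads; the fingertips stand 19 mm ahead of it and the grasp point (between the pads) is the TCP; z points along the fingers, y is the line along which they close (so a half turn about z gives the same grasp; the last joint's range is limited). The gripper opens to 85 mm and grips with 20 to 120 N. Pads are 22 mm wide; open, the fingers measure 114 mm over their backs; the gripper's body (76 mm by 85 mm) begins 54 mm behind the grasp point. The pads swing forward as they close: fully open they stand 13 mm farther back than shut.
Start: joints at [-1.224, 0.615, -0.013, 1.423, 0.008, 1.103, -0.04], TCP at [0.237, 0.605, 0.23] pointing down, gripper open.
Joint ranges: [-3.12, 3.12], [-0.3, 2.06], [-1.34, 1.32], [0.26, 2.42], [-1.36, 4.5], [0.01, 1.98], [-2.84, 2.84]. Speed limits (rad/s): [2.79, 2.79, 3.14, 3.14, 3.14, 3.14, 3.14].

## Interface

Orientations are given as a unit quaternion [x, y, z, w].
In Python, from station import arm gives the robot as it stands.
- The arm moves only by the shell command python3 -m creep 'ROWS' [FORCE]. ROWS is JSON, a list of rows, each a list of 7 numbers: the shift along the tool's x, y, z scaled (see below), then the turn, a rotation vector about the tool's x, y, z scaled (see below), then the closure in counts, from 0 (fully open) to 255 (shut). A call has 1 to 8 rows; each row shifts and turns the commanded pose from where the row before left it, along the tool's axes as they then stand; what a row does not reach is not made up. The controller multiplies each number of a shift by 0.03 m and each number of a turn by 6 degrees. A row lasts 1/12 s, in which the tool goes at most 41.7 mm and 7.16 degrees, less where a joint would pass 70% of its speed; a pose out of reach is approached as far as the arm can. A call with a number of a shift or a turn outside -1 to 1 is refused whole. A call with a gripper value outside its range is refused whole. The fingers move at their own pace and stop on an object; FORCE is the grip in N (left out, the last holds). Time passes only in rows, so rows that do not move let the fingers close. It gives the time, the measured TCP pose, the force, the opening and the grip force at its end, in the units of the state.
- arm.observe(): the state, without advancing time (a new reading comes with each control period).
- arm.snapshot(name): name is "scene" or "side" or "wrist"; returns the picture (480x640x3 uint8, red, green, blue); there is no depth.
- arm.calibration(name): a dict with "fx", "fy", "cx", "cy" (pixels), "world_from_camera" (4x4, takes a point from camera to world coordinates). Camera axes: x right, y up, looking along -z (the intrinsics and any distortion apply to the point x, -y, -z); pixel columns grow to the right and rows downward; lengths in m; the calibration is good to about 2 mm. A picture is of the moment at which its call begins: read the wrist's pose just before it. calibration takes no time and is no camera call; for the wrist camera it gives the pose at the moment of the call.
- arm.job_done(): hands the job in; it is judged then, once.
The state is a dict: "time": time; "joints": joint angles; "joint_vel": joint speeds; "joint_efforts": joint torques, N m; "tcp_pos": TCP position; "ee_rot": TCP orientation; "force": force on the tool from outside, world axes, zero at the start; "ft_torque": the same for the moment, N m; "grip_width": opening from 0.0 (shut) to 1.0 (fully open); "grip_force": force on a finger pad.
Only numpy, scipy, OpenCV 4.12 (cv2) and the standard library are available. Lean on these libraries where they do the work, as an engineer would, in place of code of your own. Each camera call takes 0.05 s, during which the arm holds its last target. There are 200 camera calls.

## Task

The little wooden hand mill has been left lying on its back on the mudroom table with its crank off: stand it upright in its stand (the board with two steel cheeks), all the way down on the board. Then set the grind: turn the black ring on top clockwise until the burrs touch and it stops, and back it off exactly three clicks. Do not drop the mill, and leave the other things on the table where they are.

Things in the scene. Friction and masses are not known exactly. Their poses are not given: they have to be found in the camera images.
- mill: Hand mill, 0.4-0.6 kg: brown wooden box 56 mm wide (its y), 68 deep (x), 104 tall (z), steel top plate, black foot. Origin: centre of the foot's underside; z from foot to top; -x is the front (flush dark drawer, brass pull). Starts lying on its back, front up, origin 34 mm above the table, z level and within 45 deg of pointing straight away from the robot (world +x), left or right on the table.
- mill_top (a point): Centre of the mill's steel top plate, 104 mm above its foot; axes as the mill's. The plate has a long red mark at the middle of its front edge (burrs touching) and a short black tick for each click (20 deg) counter-clockwise from it. The mill's centre of mass is about 60 mm above the foot. Nothing sticks out of its four sides.
- ring (a joint): Angle of the adjusting ring about the mill's z. 0 = burrs touch: a solid stop, white pointer at the red mark. Grows counter-clockwise seen from above (opening). Click stops at 0 and every 20 deg (0.349 rad) up to 7 clicks; it falls into the nearest and stays; about 0.09 N m takes it over a click. Three clicks = 1.047 rad. Starts 1 to 4 clicks open. Only the stand keeps the mill from turning along.
- ring_mark (a point): On the ring's white pointer, 20 mm from the axis, on its top. The ring: black, knurled, brass band, diameter 48 mm, from 1 to 23 mm above the top plate's middle, with a 12 mm thick steel shaft end in its centre, rising 6 mm higher.
- stand: Mill stand fixed to the table: wooden board 130 (its x) by 116 mm (y), 12 thick; two upright steel cheeks, 60 mm long in x, 65 mm apart inside (y) up to 88 mm above the table, then flared to about 76 mm apart at their tops, 101 mm up. Origin: middle of the board's underside, z up. On the other side of the table from the mill, turned up to 45 deg either way.
- stand_seat (a point): Where the middle of the mill's foot belongs: on the stand's board, 12 mm above the table, between the cheeks (which cover the mill's two faces that are 56 mm apart; 4.5 mm play each side) and two wooden lips 9 mm high, 78 mm apart along x (the mill's 68 mm depth; 5 mm play). Either way round. The ends along x are open above the lips. In it the mill can twist about 7 deg.
- mat: Green cutting mat with a pale grid, fixed, 220 mm (x) by 300 mm (y), 3 mm thick, in the middle of the table. Origin: middle of its underside. Most of it is free, apart from the acorn dish.
- acorn: Acorn-shaped ceramic dish with a brown cap, 82 mm across, 63 mm tall, standing on the far half of the mat. Origin: centre of its underside. Leave it alone.
- jar: Squat glass jar of beans with a steel twist cap, 82 mm across, 91 mm tall, in the far row. Origin: centre of its underside. Leave it alone.
- sharpener: Pink plastic pencil sharpener, 100 mm long (x), 66 mm wide, 92 mm tall, its crank sticking out 26 mm further at its -x end, in the far row. Origin: middle of its underside. Leave it alone.
- shims: Pile of cedar shims 200 mm long (its y) and about 45 mm wide, with one more leaning on its +x side, 38 mm tall, in the far row. Origin: middle of the pile's underside. Leave it alone.
- scraper: Stainless bench scraper lying flat, 150 mm (its y) by about 100 mm (its x, from -43 mm to +56 mm), 22 mm tall at its dark wooden handle, in the near row. Origin: on the table under the middle. Leave it alone.
- mug: Blue enamel mug, 76 mm across, 80 mm tall, its handle to its +y, standing at the left or right edge of the work area. Origin: centre of its underside. Leave it alone.
- tape: Yellow and black tape measure standing on edge, 74 mm (x) by 42 mm (y), 69 mm tall, on the other edge. Origin: centre of its underside. Leave it alone.
- crank: The mill's crank, lying on the table in the near row: a flat steel arm 110 mm long (its y) with a steel hub at one end and an upright dark wooden knob at the other, 40 mm tall. Origin: on the table under the middle of the arm. Leave it alone.

How it is judged:
On the way, in this order (a step that is already met when the one before it is completed fails the run):
1. the mill stands upright in the stand, down on the board between the cheeks (x of mill in the frame of stand between -0.01 and 0.01 m and y of mill in the frame of stand between -0.008 and 0.008 m and z of mill in the frame of stand between 0.007 and 0.0165 m and angle between mill's own z axis and vertical below 0.06 rad), for 0.2 s.
2. with the mill in the stand, the ring is turned clockwise to the stop (burrs touching) (all of step 1 and value of joint ring below 0.04 rad), for 0.1 s.
At the end, for the whole second after the job is handed in: The mill stands upright (within 0.06 rad) and still in the stand, its foot on the board (within 5 mm of the board's top) and within 10 mm (x) and 8 mm (y) of the stand's middle, and the ring rests three clicks open from the stop (1.047 rad, within 0.09 rad) (all of step 1 and value of joint ring between 0.957198 and 1.1372 rad and linear speed of mill below 0.02 m/s and velocity of joint ring between -0.05 and 0.05 rad/s); the robot touches nothing.
It fails at once if a bystander (acorn dish, jar, sharpener, shims, scraper, crank, mug, tape measure) is pushed more than 30 mm (distance of any of acorn, jar, sharpener, shims, scraper, crank, mug, tape from where it was at the start of the episode above 0.03 m).
It fails at once if a bystander is tipped over (angle between any of acorn, jar, sharpener, shims, scraper, crank, mug, tape's own z axis and vertical above 0.4 rad).
It fails at once if the mill is dropped: it falls freely at more than 0.5 m/s (contact force between the fingers and mill below 0.1 N and linear speed of mill above 0.5 m/s).
It also fails if it takes over 67 s, if anything falls off the work surface, if the arm or the gripper's body presses on something with over 40 N, if the wrist force passes 120 N, or if a joint passes its speed limit or range.

## Working session

There is one attempt and no reset: what is moved stays moved. The work goes in short steps, Python scripts to look and compute and a shell command to move; the robot and the scene stay as the last step left them, time stands still between calls to the robot, and variables do not carry over. Pictures are saved under pics/ and viewed, at most 10 in all, crops included, and the job is handed in when it is done.

```bash
mkdir -p pics; ls
python3 - <<'E'
from station import arm
import cv2,numpy as np
s=arm.observe();print(s)
for n in("scene","side"):
    cv2.imwrite(f"pics/{n}0.png",arm.snapshot(n)[:,:,::-1]);c=arm.calibration(n);print(n,{k:np.round(v,4).tolist() for k,v in c.items()})
c=arm.calibration("wrist");print({k:np.round(v,4).tolist() for k,v in c.items()})
E
```

```text
pics
{'time': 0.0, 'joints': array([-1.22451908,  0.61593618, -0.01263064,  1.42495288,  0.00806838,
        1.10338741, -0.04042411]), 'joint_vel': array([-0.00037397,  0.00075055,  0.00058735, -0.00049726, -0.0001201 ,
        0.00175874,  0.00099872]), 'joint_efforts': array([ 9.15199530e-05, -4.69220960e+01,  2.59076916e-01, -1.71035975e+01,
        9.94916889e-03,  9.56928445e-03,  8.91379077e-07]), 'tcp_pos': array([0.23642086, 0.60463003, 0.22860921]), 'ee_rot': array([ 1.85291381e-01,  9.82682741e-01, -1.29481699e-03, -2.42649203e-04]), 'force': array([ 0.46167216, -0.38408886,  0.26157596]), 'ft_torque': array([-0.00471696,  0.01834859, -0.03289601]), 'grip_force': 0.0, 'grip_width': 0.9982634244841061}
scene {'fx': 539.1923, 'fy': 539.1923, 'cx': 321.5774, 'cy': 241.8092, 'world_from_camera': [[0.7372, -0.4047, 0.541, 1.3152], [0.6756, 0.4345, -0.5957, -0.8631], [0.006, 0.8047, 0.5937, 0.9163], [0.0, 0.0, 0.0, 1.0]]}
side {'fx': 464.6856, 'fy': 464.6856, 'cx': 330.8795, 'cy': 237.8083, 'world_from_camera': [[0.8664, 0.3798, -0.3241, 0.1418], [-0.4993, 0.6493, -0.5737, -0.726], [-0.0074, 0.6589, 0.7522, 1.0067], [0.0, 0.0, 0.0, 1.0]]}
{'fx': 351.3477, 'fy': 351.3477, 'cx': 316.8693, 'cy': 240.1414, 'world_from_camera': [[0.3647, -0.8954, -0.2554, 0.172], [0.9311, 0.35, 0.1024, 0.6312], [-0.0023, -0.2752, 0.9614, 0.3724], [0.0, 0.0, 0.0, 1.0]]}
```

View pics/scene0.png

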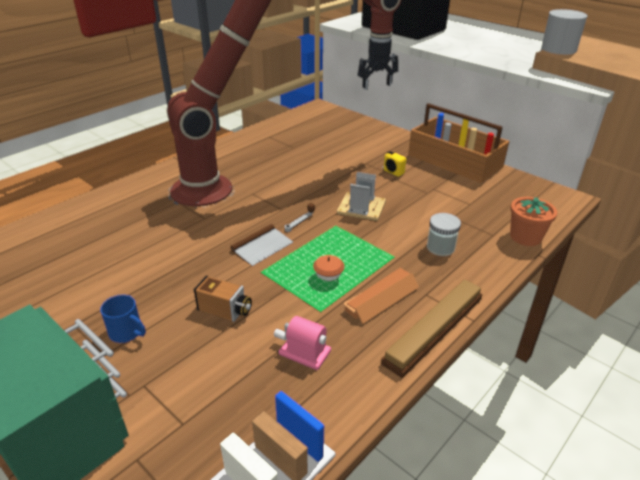

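View pics/side0.png

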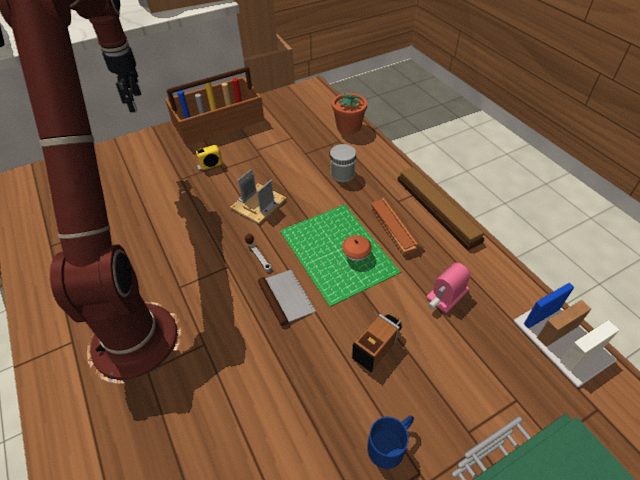

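The mill is lying near (222,299) in scene and (377,342) in side, with its ring end pointing away from the robot. The stand is at (362,198) in scene and (259,200) in side. I'll enlarge both for corner picks.

Run:
```python
import cv2,numpy as np
a=cv2.imread("pics/scene0.png");b=cv2.imread("pics/side0.png")
def c(i,x,y):return cv2.resize(i[y:y+60,x:x+80],(400,300),interpolation=cv2.INTER_CUBIC)
cv2.imwrite("pics/crop.png",np.vstack([np.hstack([c(a,185,265),c(b,340,310)]),np.hstack([c(a,325,165),c(b,220,165)])]))
```

```text
(no output)
```

View pics/crop.png

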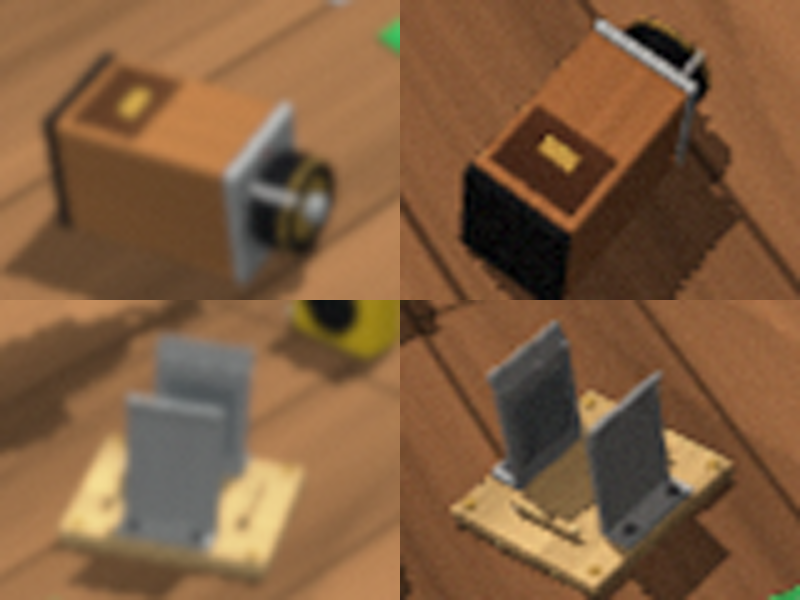

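```bash
cat > h.py <<'E'
import numpy as np,cv2
from station import arm
def ray(c,u,v):
    T=np.array(c["world_from_camera"]);d=T[:3,:3]@[(u-c["cx"])/c["fx"],-(v-c["cy"])/c["fy"],-1];return T[:3,3],d/np.linalg.norm(d)
def plane(c,uv,z):
    o,d=ray(c,*uv);return o+d*(z-o[2])/d[2]
def tri(c1,p1,c2,p2):
    A=np.zeros((3,3));b=np.zeros(3)
    for c,p in((c1,p1),(c2,p2)):
        o,d=ray(c,*p);M=np.eye(3)-np.outer(d,d);A+=M;b+=M@o
    x=np.linalg.solve(A,b);e=[np.linalg.norm((np.eye(3)-np.outer(d,d))@(x-o)) for o,d in(ray(c1,*p1),ray(c2,*p2))]
    return x,max(e)
def proj(c,X):
    T=np.linalg.inv(np.array(c["world_from_camera"]));p=T[:3,:3]@X+T[:3,3];return np.array([c["cx"]-c["fx"]*p[0]/p[2],c["cy"]+c["fy"]*p[1]/p[2]])
E
python3 - <<'E'
from h import *
a,b=arm.calibration("scene"),arm.calibration("side")
P={"foot-y":((194.6,289),(374.4,356)),"foot+y":((207,276.6),(353.6,343)),"pl-y":((231,301),(398,327.6)),"pl+y":((242.6,286),(380,314.4)),"brass":((211.6,285.6),(371.8,340.6)),
"b--":((337,212),(259.6,222)),"b+-":((377.4,219.4),(286.4,198)),"b++":((385.6,198),(258,183.4)),"b-+":((347.4,192.6),(231,206.6)),
"c--":((350.6,184.4),(258.4,191)),"c+-":((369.6,186.4),(272,180)),"c-+":((356.6,172.6),(238,180.4)),"c++":((375.4,174.6),(251,169.6)),
"acorn":((327,266),(356,246)),"scraper":((262,246),(292,296)),"mug":((121,318),(390,437))}
X={}
for k,(p,q) in P.items():
    X[k],e=tri(a,p,b,q);print(k,X[k].round(4),round(e,4))
f=(X["foot-y"]+X["foot+y"])/2;t=(X["pl-y"]+X["pl+y"])/2
d=t-f;print("mill foot",f,"top",t,"heading",np.degrees(np.arctan2(d[1],d[0])),np.linalg.norm(d))
w=X["pl+y"]-X["pl-y"];print("w heading",np.degrees(np.arctan2(w[1],w[0])),np.linalg.norm(w))
for s in "bc":
    q=[X[s+i] for i in("--","+-","++","-+")]
    print(s,np.mean(q,0),[np.degrees(np.arctan2(v[1],v[0])) for v in(q[1]-q[0],q[2]-q[3],q[3]-q[0],q[2]-q[1])])
for z,p in((0,(264,268)),(0,(392,257))):print(plane(a,p,z))
E
```

```text
foot-y [ 0.4549 -0.3587  0.0731] 0.0004
foot+y [ 0.434  -0.3068  0.0673] 0.0002
pl-y [ 0.5435 -0.3235  0.0663] 0.0009
pl+y [ 0.5264 -0.274   0.0696] 0.0017
brass [ 0.4718 -0.3227  0.0702] 0.0009
b-- [0.4205 0.1919 0.0108] 0.0007
b+- [0.5346 0.2456 0.009 ] 0.0002
b++ [0.4852 0.3489 0.0145] 0.0021
b-+ [0.3723 0.2962 0.0119] 0.0012
c-- [0.4426 0.2233 0.1017] 0.0012
c+- [0.4955 0.2453 0.1049] 0.003
c-+ [0.4093 0.2928 0.1018] 0.0001
c++ [0.4613 0.3186 0.1028] 0.0012
acorn [ 0.6003 -0.0531  0.0434] 0.0014
scraper [ 0.3853 -0.0877  0.0135] 0.002
mug [ 0.3916 -0.5153  0.052 ] 0.003
mill foot [ 0.44449907 -0.33272025  0.07023554] top [ 0.53493469 -0.29874342  0.06795002] heading 20.591291272006572 0.09663461427420414
w heading 109.0525041303355 0.05238203871668994
b [0.45316394 0.27061668 0.0115653 ] [np.float64(25.206308574778646), np.float64(25.01751892104576), np.float64(114.8331594921957), np.float64(115.5392259667094)]
c [0.45217309 0.26998153 0.10281495] [np.float64(22.585091877894353), np.float64(26.434411358133957), np.float64(115.6146505838563), np.float64(114.97310096891107)]
[ 0.44725682 -0.13631421  0.        ]
[0.67030108 0.13665767 0.        ]
```

```bash
cat >> h.py <<'E'
from scipy.spatial.transform import Rotation as R
def to(p=None,rz=None,ry=None):
    s=arm.observe();r=R.from_quat(s["ee_rot"]);M=r.as_matrix()
    print("t",round(s["time"],2),"tcp",s["tcp_pos"].round(4),"toolx",M[:,0].round(3),"y",M[:,1].round(3),"z",M[:,2].round(3),"j",s["joints"].round(2),"F",s["force"].round(1),"grip",round(s["grip_width"]*85,1),round(s["grip_force"],1))
    if p is not None: print(" shift(mm,tool)",(M.T@(np.array(p)-s["tcp_pos"])*1000).round(1))
    if rz is not None: # goal: tool down, y heading rz deg
        a=np.radians(rz);y=np.array([np.cos(a),np.sin(a),0]);z=np.array([0,0,-1.]);G=np.c_[np.cross(y,z),y,z]
        print(" turn deg(tool)",np.degrees((r.inv()*R.from_matrix(G)).as_rotvec()).round(2))
E
q='[-0.955,-0.831,0,0,0,0,0]'
python3 -m creep '[[-0.955,-0.831,0,0,0,0,0],[-0.955,-0.831,0,0,0,0,0],[-0.955,-0.831,0,0,0,0,0],[-0.955,-0.831,0,0,0,0,0],[-0.955,-0.831,0,0,0,0,0],[-0.955,-0.831,0,0,0,0,0],[-0.955,-0.831,0,0,0,0,0],[-0.955,-0.831,0,0,0,0,0]]' 60
python3 -m creep '[[-0.955,-0.831,0,0,0,0,0],[-0.955,-0.831,0,0,0,0,0],[-0.955,-0.831,0,0,0,0,0],[-0.955,-0.831,0,0,0,0,0],[-0.955,-0.831,0,0,0,0,0],[-0.955,-0.831,0,0,0,0,0],[-0.955,-0.831,0,0,0,0,0],[0,0,0,0,0,0,0]]'
python3 -c "
from h import *
to((.511,-.308,.2286),-69.4)"
```

```text
time: 0.77
tcp_pos: [0.3779, 0.3341, 0.2296]
ee_rot: [0.185, 0.983, -0.0, -0.0]
force: [0.5, 0.3, 0.7]
grip_width: 0.999
grip_force: 0.0
time: 1.43
tcp_pos: [0.5041, 0.0903, 0.2297]
ee_rot: [0.193, 0.981, -0.003, 0.002]
force: [0.8, -1.1, 0.7]
grip_width: 0.998
grip_force: 0.0
t 1.43 tcp [0.5041 0.0903 0.2297] toolx [-0.926  0.378 -0.005] y [ 0.378  0.926 -0.005] z [ 0.003 -0.007 -1.   ] j [-0.28  0.4   0.08  1.82 -0.03  0.92  0.99] F [ 0.8 -1.1  0.7] grip 84.8 0.0
 shift(mm,tool) [-156.9 -366.1    3.8]
 turn deg(tool) [  0.2    0.49 137.2 ]
```

```bash
python3 -m creep '[[-0.402,-0.94,0,0,0,0,0],[-0.402,-0.94,0,0,0,0,0],[-0.402,-0.94,0,0,0,0,0],[-0.402,-0.94,0,0,0,0,0],[-0.402,-0.94,0,0,0,0,0],[-0.402,-0.94,0,0,0,0,0],[-0.402,-0.94,0,0,0,0,0],[-0.402,-0.94,0,0,0,0,0]]' >/dev/null
python3 -m creep '[[-0.402,-0.94,0,0,0,0,0],[-0.402,-0.94,0,0,0,0,0],[-0.402,-0.94,0,0,0,0,0],[-0.402,-0.94,0,0,0,0,0],[-0.402,-0.94,0,0,0,0,0],[0,0,0,0,0,1,0],[0,0,0,0,0,1,0],[0,0,0,0,0,1,0]]' >/dev/null
python3 -m creep '[[0,0,0,0,0,1,0],[0,0,0,0,0,1,0],[0,0,0,0,0,1,0],[0,0,0,0,0,1,0],[0,0,0,0,0,1,0],[0,0,0,0,0,1,0],[0,0,0,0,0,1,0],[0,0,0,0,0,1,0]]' >/dev/null
python3 -m creep '[[0,0,0,0,0,1,0],[0,0,0,0,0,1,0],[0,0,0,0,0,1,0],[0,0,0,0,0,1,0],[0,0,0,0,0,1,0],[0,0,0,0,0,1,0],[0,0,0,0,0,1,0],[0,0,0,0,0,1,0]]' >/dev/null
python3 -m creep '[[0,0,0,0,0,1,0],[0,0,0,0,0,1,0],[0,0,0,0,0,1,0],[0,0,0,0,0,0.87,0],[0,0,0,0,0,0,0],[0,0,0,0,0,0,0]]' >/dev/null
python3 -c "
from h import *
to((.511,-.308,.2286),-69.4)
c=arm.calibration('wrist');cv2.imwrite('pics/w1.png',arm.snapshot('wrist')[:,:,::-1])
f=np.array([.4435,-.3325]);u=np.array([np.cos(np.radians(20)),np.sin(np.radians(20))]);v=np.array([-u[1],u[0]])
for a,b in((0,-.028),(0,.028),(.104,-.028),(.104,.028)):print(proj(c,np.r_[f+a*u+b*v,.068]).round(0))
"
```

```text
t 4.6 tcp [ 0.5133 -0.2974  0.2293] toolx [ 0.93   0.368 -0.001] y [ 0.368 -0.93  -0.001] z [-0.001  0.    -1.   ] j [ 0.03  0.63  0.79  1.61 -0.48  1.11 -0.25] F [-0.4 -1.  -0.9] grip 85.1 0.0
 shift(mm,tool) [-6.   9.   0.7]
 turn deg(tool) [-0.05  0.05  0.98]
[354. 302.]
[296. 301.]
[361. 193.]
[297. 191.]
```

View pics/w1.png

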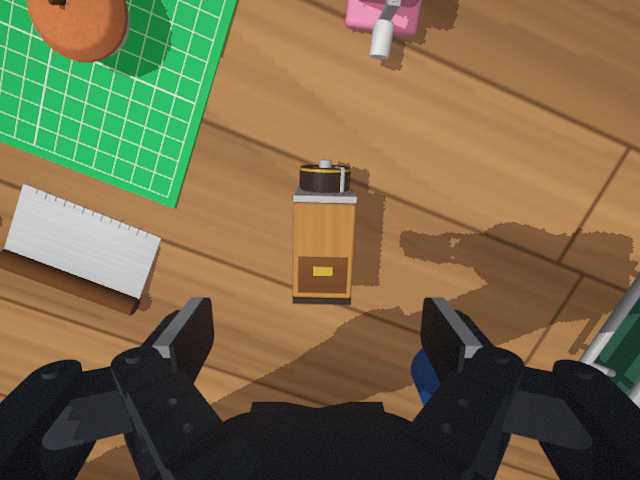

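The mill is seen with its foot edge at (292–351,302) and plate front edge at (293–357,197), with the ring beyond. That is within about 3 px of my estimate.

```bash
python3 -c "
from h import *
c=arm.calibration('wrist')
f=plane(c,(321.5,303),.068);t=plane(c,(325,194),.068);d=t-f;print(f,t,np.degrees(np.arctan2(d[1],d[0])),np.linalg.norm(d))
d/=np.linalg.norm(d);g=(f+t)/2+d*.024;h=np.degrees(np.arctan2(d[1],d[0]))
to((g[0],g[1],.04),h-90)
"
```

```text
[ 0.4407205  -0.33013781  0.068     ] [ 0.53860125 -0.29438063  0.068     ] 20.067944331007208 0.10420756753625553
t 4.65 tcp [ 0.5133 -0.2975  0.2294] toolx [ 0.93   0.368 -0.001] y [ 0.368 -0.93  -0.001] z [-0.001  0.    -1.   ] j [ 0.03  0.63  0.79  1.61 -0.48  1.11 -0.25] F [ 1.4  0.1 -0. ] grip 85.3 0.0
 shift(mm,tool) [ -3.3   5.8 189.4]
 turn deg(tool) [-0.04  0.03  1.5 ]
```

```bash
python3 -m creep '[[-0.11,0.19,0,0,0,0.25,0],[0,0,1,0,0,0,0],[0,0,1,0,0,0,0],[0,0,1,0,0,0,0],[0,0,1,0,0,0,0],[0,0,1,0,0,0,0],[0,0,0.8,0,0,0,0],[0,0,0.5,0,0,0,0]]' 60 >/dev/null
python3 -m creep '[[0,0,0,0,0,0,0],[0,0,0,0,0,0,120],[0,0,0,0,0,0,255],[0,0,0,0,0,0,255],[0,0,0,0,0,0,255],[0,0,0,0,0,0,255],[0,0,0,0,0,0,255],[0,0,0,0,0,0,255]]' 60
python3 -m creep '[[0,0,-0.5,0,0,0,255],[0,0,-1,0,0,0,255],[0,0,-1,0,0,0,255],[0,0,-1,0,0,0,255],[0,0,-1,0,0,0,255],[0,0,-1,0,0,0,255],[0,0,0,0,0,0,255],[0,0,0,0,0,0,255]]'
python3 -c "
from h import *
to((.5,.05,.25))
cv2.imwrite('pics/w2.png',cv2.resize(arm.snapshot('wrist')[:,:,::-1],(400,300)))"
```

```text
time: 5.98
tcp_pos: [0.5132, -0.3054, 0.0427]
ee_rot: [0.985, 0.173, 0.001, 0.001]
force: [-0.5, -0.2, 6.7]
grip_width: 0.639
grip_force: 67.4
time: 6.65
tcp_pos: [0.5125, -0.3045, 0.2065]
ee_rot: [0.985, 0.173, 0.001, 0.001]
force: [-0.2, 0.0, -5.5]
grip_width: 0.641
grip_force: 66.2
t 6.65 tcp [ 0.5125 -0.3045  0.2065] toolx [0.94  0.341 0.002] y [ 0.341 -0.94   0.001] z [ 0.002 -0.001 -1.   ] j [ 0.05  0.66  0.78  1.64 -0.51  1.06 -0.25] F [-0.2  0.  -5.5] grip 54.5 66.2
 shift(mm,tool) [ 109.2 -337.5  -43.8]
```

View pics/w2.png

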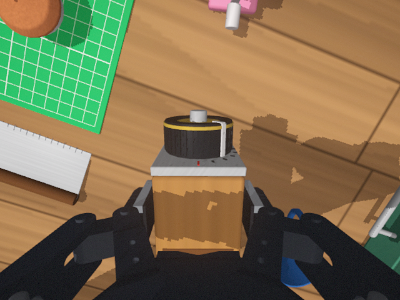

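```bash
python3 -m creep '[[0.15,-0.5,-0.2,0,0,0,255],[0.3,-0.94,-0.2,0,0,0,255],[0.3,-0.94,-0.2,0,0,0,255],[0.3,-0.94,-0.2,0,0,0,255],[0.3,-0.94,-0.2,0,0,0,255],[0.3,-0.94,-0.2,0,0,0,255],[0.3,-0.94,-0.2,0,0,0,255],[0.3,-0.94,-0.2,0,0,0,255]]' >/dev/null
python3 -m creep '[[0.3,-0.94,0,0,0,0,255],[0.3,-0.94,0,0,0,0,255],[0.3,-0.94,0,0,0,0,255],[0.3,-0.94,0,0,0,0,255],[0.15,-0.5,0,0,0,0,255],[0,0,0,0,0,-1,255],[0,0,0,0,0,-1,255],[0,0,0,0,0,-1,255]]' >/dev/null
python3 -m creep '[[0,0,0,0,0,-1,255],[0,0,0,0,0,-1,255],[0,0,0,0,0,-1,255],[0,0,0,0,0,-1,255],[0,0,0,0,0,-1,255],[0,0,0,0,0,-1,255],[0,0,0,0,0,-1,255],[0,0,0,0,0,-1,255]]' >/dev/null
python3 -m creep '[[0,0,0,0,0,-0.7,255],[0,0,0,0,1,0,255],[0,0,0,0,1,0,255],[0,0,0,0,1,0,255],[0,0,0,0,1,0,255],[0,0,0,0,1,0,255],[0,0,0,0,1,0,255],[0,0,0,0,1,0,255]]'
python3 -c "
from h import *
to((.5,.05,.25))"
```

```text
time: 9.37
tcp_pos: [0.497, 0.0511, 0.2516]
ee_rot: [0.66, 0.66, 0.253, -0.255]
force: [-0.2, 0.6, -6.3]
grip_width: 0.642
grip_force: 66.3
t 9.37 tcp [0.497  0.0511 0.2516] toolx [0.002 0.741 0.671] y [ 1.     0.    -0.003] z [-0.002  0.671 -0.741] j [ 0.06  0.5   0.3   1.87 -0.88  1.26  0.83] F [-0.2  0.6 -6.3] grip 54.6 66.3
 shift(mm,tool) [-1.9  3.   0.4]
```

```bash
python3 -m creep '[[0,0,0,0,1,0,255],[0,0,0,0,1,0,255],[0,0,0,0,1,0,255],[0,0,0,0,1,0,255],[0,0,0,0,1,0,255],[0,0,0,0,1,0,255],[0,0,0,0,1,0,255],[0,0,0,0,1,0,255]]'
python3 -c "
from h import *
to((.5,.05,.079))"
```

```text
time: 10.03
tcp_pos: [0.498, 0.0508, 0.2501]
ee_rot: [0.502, 0.499, 0.499, -0.5]
force: [0.3, 0.6, -5.4]
grip_width: 0.642
grip_force: 66.8
t 10.03 tcp [0.498  0.0508 0.2501] toolx [0.004 0.001 1.   ] y [ 1.    -0.002 -0.004] z [ 0.002  1.    -0.001] j [ 0.41  0.9   0.05  1.89 -1.17  1.75  1.26] F [ 0.3  0.6 -5.4] grip 54.6 66.8
 shift(mm,tool) [-171.1    2.7   -0.6]
```

```bash
python3 -m creep '[[-0.5,-0.4,0.6,0,0,0,255],[-1,0,0,0,0,0,255],[-1,0,0,0,0,0,255],[-1,0,0,0,0,0,255],[-1,0,0,0,0,0,255],[-0.6,0,0,0,0,0,255],[0,0,0,0,0,0,255]]'
python3 -c "
from h import *
to((.485,.07,.079))
c=arm.calibration('side');cv2.imwrite('pics/s2.png',cv2.resize(arm.snapshot('side')[120:360,160:480,::-1],(800,600)))"
```

```text
time: 10.62
tcp_pos: [0.4846, 0.0696, 0.0934]
ee_rot: [0.504, 0.5, 0.496, -0.501]
force: [0.1, -0.5, -5.5]
grip_width: 0.646
grip_force: 66.8
t 10.62 tcp [0.4846 0.0696 0.0934] toolx [0.009 0.007 1.   ] y [ 1.     0.001 -0.009] z [-0.001  1.    -0.007] j [ 0.39  1.18  0.03  1.88 -1.17  1.63  1.5 ] F [ 0.1 -0.5 -5.5] grip 54.9 66.8
 shift(mm,tool) [-14.4   0.5   0.5]
```

View pics/s2.png

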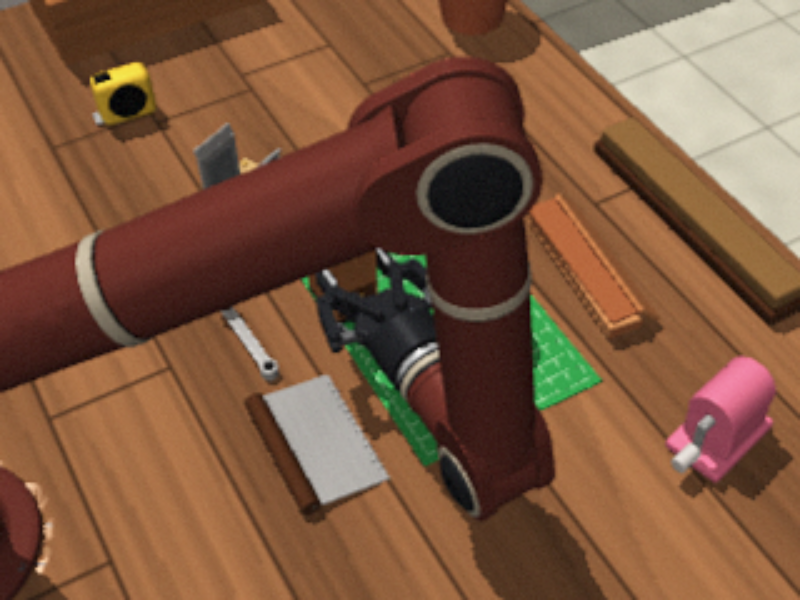

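The mill is upright over the mat in the gripper (about (345,270) in the crop). The wrist knuckle at (470,480) still clears the table. I'll lower it slowly.

```bash
python3 -m creep '[[-0.15,0,0,0,0,0,255],[-0.15,0,0,0,0,0,255],[0,0,0,0,0,0,255]]'
python3 -m creep '[[-0.05,0,0,0,0,0,255],[0,0,0,0,0,0,255]]'|grep -A1 -E "tcp|force"
python3 -m creep '[[-0.05,0,0,0,0,0,255],[0,0,0,0,0,0,255]]'|grep -A1 -E "tcp|force"
python3 -m creep '[[-0.05,0,0,0,0,0,255],[0,0,0,0,0,0,255]]'|grep -A1 -E "tcp|force"
```

```text
time: 10.92
tcp_pos: [0.486, 0.07, 0.0914]
ee_rot: [0.5, 0.501, 0.499, -0.5]
force: [-0.3, -0.1, -4.2]
grip_width: 0.638
grip_force: 66.8
tcp_pos: [0.486, 0.0701, 0.0907]
ee_rot: [0.499, 0.501, 0.5, -0.5]
force: [-0.5, -0.3, -5.1]
grip_width: 0.642
grip_force: 66.8
tcp_pos: [0.4859, 0.0701, 0.0889]
ee_rot: [0.5, 0.501, 0.499, -0.5]
force: [0.2, -0.1, -6.3]
grip_width: 0.641
grip_force: 66.8
tcp_pos: [0.4858, 0.0701, 0.0871]
ee_rot: [0.5, 0.501, 0.499, -0.5]
force: [0.4, 0.1, -5.7]
grip_width: 0.643
grip_force: 66.8
```

```bash
python3 -m creep '[[0,0,0,0,0,0,255],[0,0,0,0,0,0,255]]'|grep -E "tcp|force"
python3 -m creep '[[-0.05,0,0,0,0,0,255],[-0.05,0,0,0,0,0,255],[0,0,0,0,0,0,255]]'|grep -E "tcp|force"
python3 -m creep '[[-0.05,0,0,0,0,0,255],[0,0,0,0,0,0,255]]'|grep -E "tcp|force"
python3 -c "
from h import *
s=arm.observe();print(s['joint_efforts'].round(1));to((.485,.07,.079))"
```

```text
tcp_pos: [0.4859, 0.0701, 0.0873]
force: [0.2, -0.3, -5.7]
grip_force: 66.8
tcp_pos: [0.4858, 0.0701, 0.0839]
force: [0.0, 0.2, -5.6]
grip_force: 66.8
tcp_pos: [0.4858, 0.0701, 0.0825]
force: [-0.2, 0.7, -4.5]
grip_force: 66.8
[ -0.  -50.6  -2.9   0.3  -0.3   4.7   0. ]
t 12.0 tcp [0.4858 0.0701 0.0825] toolx [0. 0. 1.] y [ 1.     0.002 -0.   ] z [-0.002  1.    -0.   ] j [ 0.39  1.2   0.03  1.87 -1.17  1.63  1.51] F [-0.2  0.7 -4.5] grip 54.9 66.8
 shift(mm,tool) [-3.5 -0.8 -0.1]
```

```bash
for i in 1; do
python3 -m creep '[[-0.06,0,0,0,0,0,255],[0,0,0,0,0,0,255]]'|grep -E "tcp|force"
python3 -m creep '[[-0.04,0,0,0,0,0,255],[0,0,0,0,0,0,255]]'|grep -E "tcp|force"
python3 -m creep '[[-0.04,0,0,0,0,0,255],[0,0,0,0,0,0,255]]'|grep -E "tcp|force"
done
```

```text
tcp_pos: [0.4859, 0.0701, 0.0814]
force: [0.7, 0.2, -3.7]
grip_force: 67.0
tcp_pos: [0.4858, 0.0701, 0.0813]
force: [-1.3, -2.9, 2.3]
grip_force: 67.3
tcp_pos: [0.4858, 0.07, 0.0813]
force: [-1.5, -5.4, 5.0]
grip_force: 67.6
```

```bash
python3 -m creep '[[0.03,0,0,0,0,0,85],[0,0,0,0,0,0,70],[0,0,0,0,0,0,45],[0,0,0,0,0,0,20],[0,0,0,0,0,0,0],[0,0,0,0,0,0,0],[0,0,0,0,0,0,0],[0,0,0,0,0,0,0]]' 20
python3 -m creep '[[0,0,-0.3,0,0,0,0],[0,0,-0.6,0,0,0,0],[0,0,-0.8,0,0,0,0],[0,0,-0.8,0,0,0,0],[1,0,0,0,0,0,0],[1,0,0,0,0,0,0],[1,0,0,0,0,0,0],[1,0,0,0,0,0,0]]' 
python3 -m creep '[[1,0,0,0,0,0,0],[1,0,0,0,0,0,0],[0,0,0,0,-1,0,0],[0,0,0,0,-1,0,0],[0,0,0,0,-1,0,0],[0,0,0,0,-1,0,0],[0,0,0,0,-1,0,0],[0,0,0,0,-1,0,0]]' >/dev/null
python3 -m creep '[[0,0,0,0,-1,0,0],[0,0,0,0,-1,0,0],[0,0,0,0,-1,0,0],[0,0,0,0,-1,0,0],[0,0,0,0,-1,0,0],[0,0,0,0,-1,0,0],[0,0,0,0,-1,0,0],[0,0,0,0,-1,0,0]]' >/dev/null
python3 -m creep '[[0,0,0,0,-1,0,0],[0,0,0,0,0,0,0],[0,0,0,0,0,0,0]]' >/dev/null
python3 -c "
from h import *
to((.486,.079,.28),90)
a=arm.calibration('wrist');cv2.imwrite('pics/w3.png',arm.snapshot('wrist')[:,:,::-1]);print(proj(a,np.array([.486,.079,.136])),proj(a,np.array([.486,.079,.107])))"
```

```text
time: 13.17
tcp_pos: [0.4858, 0.0702, 0.0794]
ee_rot: [-0.499, -0.5, -0.499, 0.501]
force: [-0.2, -0.3, -0.7]
grip_width: 0.999
grip_force: 0.0
time: 13.83
tcp_pos: [0.4859, -0.0071, 0.2003]
ee_rot: [0.501, 0.5, 0.499, -0.5]
force: [0.4, -0.3, -0.3]
grip_width: 1.0
grip_force: 0.0
t 15.42 tcp [ 0.4859 -0.0042  0.2597] toolx [-0.004  1.     0.001] y [ 1.     0.004 -0.001] z [-0.001  0.001 -1.   ] j [-0.44  0.37  0.56  1.85 -0.23  0.99  0.22] F [-0.1 -0.6 -0.6] grip 84.8 0.0
 shift(mm,tool) [ 83.2   0.5 -20.2]
 turn deg(tool) [ 0.000e+00 -7.000e-02 -8.975e+01]
[317.12284409 121.44821624] [317.16521838 123.24864245]
```

View pics/w3.png

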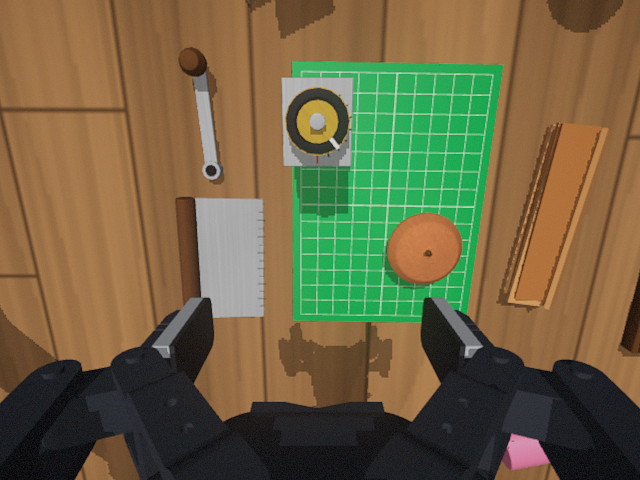

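The mill stands upright on the mat: plate (283–352, 78–166), shaft (317,121), red mark (318,158), pointer (335,143), which is about 40° or 2 clicks. Next I regrasp it from above, on its front and back faces.

```bash
python3 -c "
from h import *
a=arm.calibration('wrist')
for q in ((283,78),(352,78),(283,166),(352,166)):print(plane(a,q,.107))
print('shaft',plane(a,(317.3,121.5),.135))"
python3 -m creep '[[0.7,0,-0.3,0,0,-1,0],[0,0.7,-0.3,0,0,-1,0],[0,0,0,0,0,-1,0],[0,0,0,0,0,-1,0],[0,0,0,0,0,-1,0],[0,0,0,0,0,-1,0],[0,0,0,0,0,-1,0],[0,0,0,0,0,-1,0]]' >/dev/null
python3 -m creep '[[0,0,0,0,0,-1,0],[0,0,0,0,0,-1,0],[0,0,0,0,0,-1,0],[0,0,0,0,0,-1,0],[0,0,0,0,0,-1,0],[0,0,0,0,0,-1,0],[0,0,0,0,0,-1,0],[0,0,0,0,0,0,0]]'
python3 -c "
from h import *
to((.486,.079,.28),90)"
```

```text
[0.45974653 0.11027758 0.107     ]
[0.5132169  0.11024845 0.107     ]
[0.45795081 0.04337319 0.107     ]
[0.51504082 0.04336459 0.107     ]
shaft [0.48634891 0.07698729 0.135     ]
time: 16.8
tcp_pos: [0.5066, 0.0144, 0.2775]
ee_rot: [0.002, 1.0, -0.0, -0.0]
force: [-1.0, -0.4, 0.1]
grip_width: 0.998
grip_force: 0.0
t 16.8 tcp [0.5066 0.0144 0.2775] toolx [-1.     0.003  0.001] y [ 0.003  1.    -0.   ] z [-0.001 -0.    -1.   ] j [-0.2   0.35  0.18  1.76 -0.07  1.04  1.57] F [-1.  -0.4  0.1] grip 84.9 0.0
 shift(mm,tool) [20.8 64.5 -2.5]
 turn deg(tool) [-0.   -0.06 -0.19]
```

```bash
python3 -m creep '[[0.34,1,0,0,0,0,0],[0.33,1,0,0,0,0,0],[0,0.09,0,0,0,0,0],[0,0,0.5,0,0,0,0],[0,0,0.5,0,0,0,0],[0,0,0,0,0,0,0]]' >/dev/null
python3 -c "
from h import *
to((.4864,.077,.094),90)
arm.snapshot('wrist');cv2.imwrite('pics/w4.png',cv2.resize(arm.snapshot('wrist')[:,:,::-1],(480,360)))"
```

```text
t 17.3 tcp [0.4849 0.0787 0.2452] toolx [-1.     0.004  0.006] y [ 0.004  1.    -0.001] z [-0.006 -0.001 -1.   ] j [-0.32  0.36  0.16  1.85 -0.07  0.95  1.43] F [-0.4  0.9 -1.2] grip 85.1 0.0
 shift(mm,tool) [ -2.5  -1.5 151.2]
 turn deg(tool) [-0.08 -0.35 -0.21]
```

View pics/w4.png

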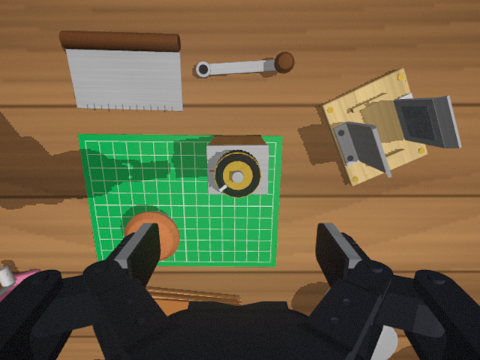

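The mill is centred between the fingers (shaft at (238,177)). Descend and grip.

```bash
python3 -m creep '[[-0.05,-0.05,1,0,0,0,0],[0,0,1,0,0,0,0],[0,0,1,0,0,0,0],[0,0,1,0,0,0,0],[0,0,0.6,0,0,0,0],[0,0,0.3,0,0,0,0],[0,0,0,0,0,0,0],[0,0,0,0,0,0,0]]' 60
python3 -c "
from h import *
to((.4864,.077,.094),90)"
python3 -m creep '[[0,0,0,0,0,0,30],[0,0,0,0,0,0,60],[0,0,0,0,0,0,120],[0,0,0,0,0,0,255],[0,0,0,0,0,0,255],[0,0,0,0,0,0,255],[0,0,0,0,0,0,255]]' 60
```

```text
time: 18.07
tcp_pos: [0.4892, 0.0791, 0.1013]
ee_rot: [-0.0, 1.0, 0.0, 0.001]
force: [-0.2, 0.6, 0.5]
grip_width: 1.0
grip_force: 0.0
t 18.07 tcp [0.4892 0.0791 0.1013] toolx [-1.    -0.001 -0.002] y [-0.001  1.     0.   ] z [ 0.002  0.    -1.   ] j [-0.28  0.56  0.12  2.01 -0.11  0.57  1.48] F [-0.2  0.6  0.5] grip 85.0 0.0
 shift(mm,tool) [ 2.8 -2.1  7.3]
 turn deg(tool) [0.01 0.09 0.03]
time: 18.65
tcp_pos: [0.4895, 0.0787, 0.1033]
ee_rot: [-0.001, 1.0, -0.0, 0.002]
force: [-2.0, -2.1, 13.8]
grip_width: 0.54
grip_force: 64.2
```

```bash
python3 -c "
from h import *
to()
cv2.imwrite('pics/w5.png',np.hstack([cv2.resize(arm.snapshot('wrist')[:,:,::-1],(400,300)),cv2.resize(arm.snapshot('scene')[145:295,260:460,::-1],(400,300))]))"
```

```text
t 18.65 tcp [0.4895 0.0787 0.1033] toolx [-1.    -0.001 -0.004] y [-0.001  1.    -0.   ] z [ 0.004 -0.    -1.   ] j [-0.28  0.56  0.12  2.01 -0.11  0.57  1.48] F [-2.  -2.1 13.8] grip 45.9 64.2
```

View pics/w5.png

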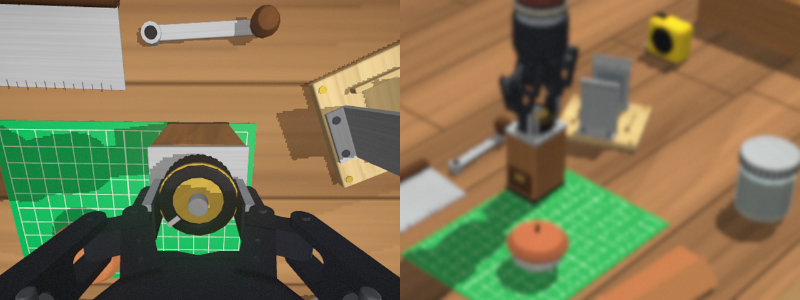

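The fingers sit on the plate and hold the ring, because the tips don't reach as low as the text suggests. I'll open, go lower while watching the force, and grip again.

```bash
python3 -m creep '[[0,0,-0.1,0,0,0,80],[0,0,0,0,0,0,40],[0,0,0,0,0,0,0],[0,0,0,0,0,0,0],[0.1,0,0,0,0,0,0],[0,0,0.3,0,0,0,0],[0,0,0.1,0,0,0,0],[0,0,0,0,0,0,0]]' |grep -E "tcp|force"
python3 -m creep '[[0,0,0.12,0,0,0,0],[0,0,0,0,0,0,0]]' |grep -E "tcp|force"
python3 -m creep '[[0,0,0.1,0,0,0,0],[0,0,0,0,0,0,0],[0,0,0,0,0,0,0]]' |grep -E "tcp|force"
```

```text
tcp_pos: [0.4841, 0.0794, 0.0902]
force: [-0.6, -0.8, -0.1]
grip_force: 0.0
tcp_pos: [0.4848, 0.0795, 0.0872]
force: [-0.3, -0.5, -1.0]
grip_force: 0.0
tcp_pos: [0.4851, 0.0795, 0.0848]
force: [0.2, 0.5, -0.2]
grip_force: 0.0
```

```bash
python3 -m creep '[[0,0,0.07,0,0,0,0],[0,0,0,0,0,0,0],[0,0,0,0,0,0,0]]' |grep -E "tcp|force"
python3 -m creep '[[0,0,0,0,0,0,20],[0,0,0,0,0,0,40],[0,0,0,0,0,0,60],[0,0,0,0,0,0,120],[0,0,0,0,0,0,200],[0,0,0,0,0,0,255],[0,0,0,0,0,0,255]]' 60
```

```text
tcp_pos: [0.4851, 0.0795, 0.0828]
force: [1.1, -0.1, -0.6]
grip_force: 0.0
time: 20.67
tcp_pos: [0.4853, 0.0792, 0.0833]
ee_rot: [-0.001, 1.0, -0.0, 0.0]
force: [-0.8, -0.6, 5.8]
grip_width: 0.778
grip_force: 66.8
```

```bash
python3 -m creep '[[0,0,-0.2,0,0,0,255],[0,0,-0.5,0,0,0,255],[0,0,-1,0,0,0,255],[0,0,-1,0,0,0,255],[0,0,-1,0,0,0,255],[0,0,-1,0,0,0,255],[0,0,-0.3,0,0,0,255],[0,0,0,0,0,0,255]]' 90
python3 -c "
from h import *
to((.4527,.2703,.2300),25)
# stand refinement from w4 picks (scaled 480->640)
s=arm.observe();Tt=np.eye(4);Tt[:3,:3]=R.from_quat(s['ee_rot']).as_matrix();Tt[:3,3]=s['tcp_pos']
c=arm.calibration('wrist');H=np.linalg.inv(Tt)@np.array(c['world_from_camera'])
M=np.c_[[-1,.004,.006],[.004,1,-.001],[-.006,-.001,-1]];T4=np.eye(4);T4[:3,:3]=M;T4[:3,3]=[.4849,.0787,.2452]
c['world_from_camera']=T4@H
q=[plane(c,(u/.75,v/.75),.012) for u,v in((322,103),(403,69),(433,150),(352,186))]
print(np.round(q,4),np.mean(q,0))"
```

```text
time: 21.33
tcp_pos: [0.4861, 0.0798, 0.2343]
ee_rot: [-0.001, 1.0, 0.001, 0.002]
force: [1.0, 0.1, -5.6]
grip_width: 0.768
grip_force: 102.9
t 21.33 tcp [0.4861 0.0798 0.2343] toolx [-1.    -0.002 -0.004] y [-0.002  1.     0.001] z [ 0.004  0.001 -1.   ] j [-0.32  0.37  0.16  1.87 -0.07  0.91  1.44] F [ 1.   0.1 -5.6] grip 65.2 102.9
 shift(mm,tool) [ 33.  190.5   4.4]
 turn deg(tool) [ 0.2   0.19 65.14]
[[0.4124 0.1954 0.012 ]
 [0.3695 0.2995 0.012 ]
 [0.4781 0.3605 0.012 ]
 [0.5318 0.25   0.012 ]] [0.44797965 0.27635115 0.012     ]
```

```bash
python3 -m creep '[[-0.1,0.8,0,0,0,0,255],[-0.1,0.9,0,0,0,0,255],[-0.1,0.9,0,0,0,0,255],[0,0.8,0,0,0,0,255],[0,0,0,0,0,1,255],[0,0,0,0,0,1,255],[0,0,0,0,0,1,255],[0,0,0,0,0,1,255]]' >/dev/null
python3 -m creep '[[0,0,0,0,0,1,255],[0,0,0,0,0,1,255],[0,0,0,0,0,1,255],[0,0,0,0,0,1,255],[0,0,0,0,0,1,255],[0,0,0,0,0,1,255],[0,0,0,0,0,0.86,255],[0,0,0,0,0,0,255]]' >/dev/null
python3 -m creep '[[0,0,0,0,0,0,255],[0,0,0,0,0,0,255]]' 
python3 -c "
from h import *
to((.4527,.2703,.2300),25)
c=arm.calibration('wrist');im=arm.snapshot('wrist')[:,:,::-1];np.save('w6.npy',c['world_from_camera']);cv2.imwrite('pics/w6.png',im)
for x in (-.065,.065):
  for y in(-.058,.058):
    a=np.radians(25);print((x,y),proj(c,np.array([.4527+x*np.cos(a)-y*np.sin(a),.2703+x*np.sin(a)+y*np.cos(a),.012])).round(0))
cv2.imwrite('pics/w6v.png',cv2.resize(im,(800,600)))"
```

```text
time: 22.83
tcp_pos: [0.4929, 0.1814, 0.2312]
ee_rot: [0.537, 0.844, -0.001, -0.001]
force: [-0.2, -0.3, -5.1]
grip_width: 0.773
grip_force: 102.8
t 22.83 tcp [0.4929 0.1814 0.2312] toolx [-0.424  0.906 -0.   ] y [ 0.906  0.424 -0.003] z [-0.003 -0.002 -1.   ] j [-0.69  0.45  0.44  1.79 -0.22  0.96  0.28] F [-0.2 -0.3 -5.1] grip 65.7 102.8
 shift(mm,tool) [97.6  1.3  1.2]
 turn deg(tool) [-0.2   0.    0.08]
(-0.065, -0.058) [254. 171.]
(-0.065, 0.058) [248.  44.]
(0.065, -0.058) [382. 171.]
(0.065, 0.058) [389.  44.]
```

View pics/w6v.png

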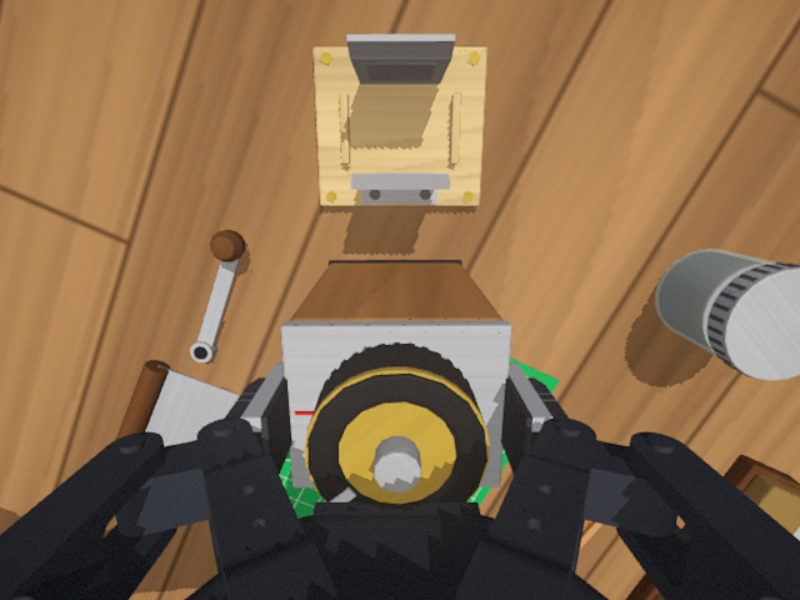

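The board is at (314–487, 48–205) of 800×600, aligned with the tool and about 7 mm farther than estimated. The mill's plate edge is (283–510, 322), and its foot edge (331–461, 262).

```bash
python3 -c "
from h import *
s=arm.observe();M=R.from_quat(s['ee_rot']).as_matrix();t=s['tcp_pos'];c=arm.calibration('wrist')
L=lambda q,z:(M.T@(plane(c,(q[0]/1.25,q[1]/1.25),z)-t)*1000).round(1)
b=[L(q,.012) for q in((314,48),(487,48),(480,205),(320,205))];print(np.array(b),np.mean(b,0))
print('plate',L((283,322),.255),L((510,322),.255));print('foot',L((331,262),.151),L((461,262),.151));print('shaft',L((398,468),.284))
# cheek tops z .101: near inner/far
print('far cheek top',L((348,38),.101),L((455,38),.101));print('near cheek top',L((351,182),.101),L((450,182),.101))
"
```

```text
[[160.2 -60.  219.8]
 [160.   67.8 219.5]
 [ 46.5  68.5 219.5]
 [ 46.5 -61.1 219.8]] [103.3    3.8  219.65]
plate [ 29.3 -31.9 -23.3] [ 29.4  33.7 -23.4]
foot [ 26.7 -33.1  80.7] [26.7 34.3 80.5]
shaft [  1.8   1.2 -52.4]
far cheek top [143.1 -26.  130.7] [143.   33.4 130.6]
near cheek top [ 65.9 -26.5 130.7] [ 65.9  33.2 130.6]
```

```bash
python3 -m creep '[[0.5,0.05,0,0,0,0,255],[0.8,0.05,0,0,0,0,255],[0.8,0,0,0,0,0,255],[0.8,0,0,0,0,0,255],[0.54,0,0,0,0,0,255],[0,0,0.6,0,0,0,255],[0,0,0.5,0,0,0,255],[0,0,0,0,0,0,255]]' >/dev/null
python3 -m creep '[[0,0,0,0,0,0,255],[0,0,0,0,0,0,255]]' >/dev/null
python3 -c "
from h import *
M=np.c_[[-.424,.906,0],[.906,.424,-.003],[-.003,-.002,-1]]
g=np.array([.4929,.1814,.2312])+M@[.1031,.0028,0];print(g);to((g[0],g[1],.0953),25)"
```

```text
[0.4517224 0.2759958 0.2311916]
t 23.72 tcp [0.4538 0.2762 0.2005] toolx [-0.422  0.907 -0.   ] y [0.907 0.422 0.001] z [ 0.001  0.    -1.   ] j [-0.86  0.49  0.41  1.82 -0.25  0.89  0.1 ] F [ 0.7  0.8 -5.4] grip 65.5 102.6
 shift(mm,tool) [  0.7  -2.2 105.1]
 turn deg(tool) [ 0.08  0.   -0.06]
```

```bash
python3 -m creep '[[0.02,-0.08,0.2,0,0,0,255],[0,0,0.3,0,0,0,255],[0,0,0.3,0,0,0,255],[0,0,0.3,0,0,0,255],[0,0,0,0,0,0,255]]'  |grep -E "tcp|force"
python3 -m creep '[[0,0,0.3,0,0,0,255],[0,0,0.3,0,0,0,255],[0,0,0,0,0,0,255]]'  |grep -E "tcp|force"
python3 -c "
from h import *
to((.4517,.276,.0953),25)"
```

```text
tcp_pos: [0.449, 0.2752, 0.1644]
force: [-0.7, -0.4, -4.9]
grip_force: 102.6
tcp_pos: [0.4494, 0.2754, 0.1468]
force: [-0.8, -0.6, -5.8]
grip_force: 102.6
t 24.38 tcp [0.4494 0.2754 0.1468] toolx [-0.422  0.907 -0.   ] y [ 0.907  0.422 -0.004] z [-0.003 -0.002 -1.   ] j [-0.84  0.55  0.38  1.88 -0.29  0.76  0.13] F [-0.8 -0.6 -5.8] grip 65.6 102.6
 shift(mm,tool) [-0.4  2.6 51.5]
 turn deg(tool) [-0.23  0.03 -0.03]
```

```bash
python3 -m creep '[[0,0.07,0.3,0,0,0,255],[0,0,0.3,0,0,0,255],[0,0,0.3,0,0,0,255],[0,0,0,0,0,0,255],[0,0,0,0,0,0,255]]'  |grep -E "tcp|force"
python3 -m creep '[[0,0,0.25,0,0,0,255],[0,0,0.2,0,0,0,255],[0,0,0,0,0,0,255],[0,0,0,0,0,0,255]]'  |grep -E "tcp|force"
python3 -c "
from h import *
to((.4517,.276,.0953),25)"
```

```text
tcp_pos: [0.452, 0.2765, 0.1209]
force: [0.0, -0.9, -4.2]
grip_force: 102.6
tcp_pos: [0.4522, 0.2766, 0.1079]
force: [-0.2, -0.1, -5.6]
grip_force: 102.8
t 25.13 tcp [0.4522 0.2766 0.1079] toolx [-0.422  0.907 -0.   ] y [ 0.907  0.422 -0.001] z [-0.001 -0.001 -1.   ] j [-0.82  0.61  0.35  1.91 -0.32  0.67  0.16] F [-0.2 -0.1 -5.6] grip 65.3 102.8
 shift(mm,tool) [-0.4 -0.7 12.6]
 turn deg(tool) [-0.07  0.   -0.04]
```

```bash
python3 -m creep '[[0,0,0.15,0,0,0,255],[0,0,0.1,0,0,0,255],[0,0,0,0,0,0,255]]'  |grep -E "tcp|force"
python3 -m creep '[[0,0,0.1,0,0,0,255],[0,0,0,0,0,0,255],[0,0,0,0,0,0,255]]'  |grep -E "tcp|force"
python3 -m creep '[[0,0,0.07,0,0,0,255],[0,0,0,0,0,0,255],[0,0,0,0,0,0,255]]'  |grep -E "tcp|force"
```

```text
tcp_pos: [0.4521, 0.2767, 0.1002]
force: [-0.6, -0.8, -5.0]
grip_force: 102.8
tcp_pos: [0.4525, 0.2767, 0.0977]
force: [0.6, 0.0, -5.6]
grip_force: 102.8
tcp_pos: [0.4525, 0.2768, 0.0956]
force: [-0.6, -0.8, -4.8]
grip_force: 102.8
```

```bash
python3 -m creep '[[0,0,0.05,0,0,0,255],[0,0,0,0,0,0,255],[0,0,0,0,0,0,255]]'  |grep -E "tcp|force"
python3 -m creep '[[0,0,0.04,0,0,0,255],[0,0,0,0,0,0,255],[0,0,0,0,0,0,255]]'  |grep -E "tcp|force"
```

```text
tcp_pos: [0.4525, 0.2767, 0.0941]
force: [0.9, -0.0, -4.5]
grip_force: 102.8
tcp_pos: [0.4525, 0.2768, 0.0929]
force: [0.0, -0.4, -4.7]
grip_force: 102.8
```

```bash
python3 -m creep '[[0,0,0.05,0,0,0,255],[0,0,0,0,0,0,255],[0,0,0,0,0,0,255]]'  |grep -E "tcp|force"
python3 -m creep '[[0,0,0.05,0,0,0,255],[0,0,0,0,0,0,255],[0,0,0,0,0,0,255]]'  |grep -E "tcp|force"
python3 -m creep '[[0,0,0.05,0,0,0,255],[0,0,0,0,0,0,255],[0,0,0,0,0,0,255]]'  |grep -E "tcp|force"
```

```text
tcp_pos: [0.4525, 0.2768, 0.0927]
force: [-3.1, -1.7, 6.2]
grip_force: 104.0
tcp_pos: [0.4525, 0.2768, 0.0926]
force: [-5.6, -2.5, 15.8]
grip_force: 105.3
tcp_pos: [0.4525, 0.2768, 0.0926]
force: [-8.5, -3.7, 26.2]
grip_force: 106.5
```

Contact is firm at z .0927. Ease off, release, and rise.

```bash
python3 -m creep '[[0,0,-0.1,0,0,0,255],[0,0,0,0,0,0,70],[0,0,0,0,0,0,30],[0,0,0,0,0,0,0],[0,0,0,0,0,0,0],[0,0,0,0,0,0,0]]'  30
python3 -m creep '[[0,0,-0.3,0,0,0,0],[0,0,-1,0,0,0,0],[0,0,-1,0,0,0,0],[0,0,-1,0,0,0,0],[0,0,-1,0,0,0,0],[-0.5,0,-0.3,0,0,0,0],[-0.8,0,0,0,0,0,0],[-0.8,0,0,0,0,0,0]]'  |grep -E "tcp|force"
python3 -m creep '[[0,0,0,0,0,0,0],[0,0,0,0,0,0,0]]' >/dev/null
cat >> h.py <<'E'
def ringlook(name,ctr=(.452,.276),head=25,z=.139):
    # ortho view of plane z, 4 px/mm, up = mill -front... ; mill x heading -> image right, mill y -> image up
    c=arm.calibration("wrist");im=arm.snapshot("wrist")[:,:,::-1].copy();cv2.imwrite(f"pics/{name}.png",im)
    a=np.radians(head);s=np.linspace(-.045,.045,361);X,Y=np.meshgrid(s,-s)
    P=np.stack([ctr[0]+X*np.cos(a)-Y*np.sin(a),ctr[1]+X*np.sin(a)+Y*np.cos(a),np.full_like(X,z)],-1)
    T=np.linalg.inv(np.array(c["world_from_camera"]));p=P@T[:3,:3].T+T[:3,3]
    u=c["cx"]-c["fx"]*p[...,0]/p[...,2];v=c["cy"]+c["fy"]*p[...,1]/p[...,2]
    o=cv2.remap(im,u.astype(np.float32),v.astype(np.float32),cv2.INTER_LINEAR);cv2.imwrite(f"pics/{name}o.png",o)
    return o,X,Y
E
python3 -c "
from h import *
to((.452,.276,.2))
o,X,Y=ringlook('r1');hsv=cv2.cvtColor(o,cv2.COLOR_BGR2HSV)
gold=(hsv[...,0]>18)&(hsv[...,0]<35)&(hsv[...,1]>130)&(hsv[...,2]>70);print('gold c',X[gold].mean(),Y[gold].mean(),gold.sum())
red=((hsv[...,0]<6)|(hsv[...,0]>174))&(hsv[...,1]>150)&(hsv[...,2]>80);print('red',red.sum(),X[red].mean(),Y[red].mean())
"
```

```text
time: 27.63
tcp_pos: [0.4528, 0.2769, 0.0913]
ee_rot: [0.538, 0.843, 0.0, 0.0]
force: [-0.7, -0.5, 0.3]
grip_width: 0.996
grip_force: 0.0
tcp_pos: [0.4797, 0.2195, 0.2308]
force: [0.9, 0.1, -0.7]
grip_force: 0.0
t 28.47 tcp [0.4798 0.2173 0.2298] toolx [-0.418  0.908 -0.001] y [ 0.908  0.418 -0.   ] z [ 0.    -0.001 -1.   ] j [-0.76  0.45  0.44  1.79 -0.23  0.95  0.2 ] F [-0.4  0.5  0.6] grip 84.9 0.0
 shift(mm,tool) [65.  -0.7 29.7]
gold c 0.0017027909025386428 0.0009812204692880566 12487
red 0 nan nan<string>:6: RuntimeWarning: Mean of empty slice.
  ret = ret.dtype.type(ret / rcount)
```

```bash
cat >> h.py <<'E'
def pointer(name,**k):
    o,X,Y=ringlook(name,**k);h=cv2.cvtColor(o,cv2.COLOR_BGR2HSV)
    gold=(h[...,0]>18)&(h[...,0]<35)&(h[...,1]>130)&(h[...,2]>70)&(np.hypot(X,Y)<.03)
    (x0,y0),r=cv2.minEnclosingCircle(np.argwhere(cv2.erode(gold.astype(np.uint8),np.ones((3,3))))[:,::-1].astype(np.float32))
    cx,cy=X[0,int(round(x0))],Y[int(round(y0)),0]
    A=np.degrees(np.arctan2(-(Y-cy),-(X-cx)))%360;rr=np.hypot(X-cx,Y-cy)
    m=(rr>.0175)&(rr<.0225)
    v=[np.median(h[...,2][m&(abs((A-d+180)%360-180)<2)]) for d in range(0,360,4)]
    w=m&(h[...,1]<70)&(h[...,2]>110)
    n,lab,st,cen=cv2.connectedComponentsWithStats(w.astype(np.uint8))
    print("ctr",cx,cy,"r",r/4)
    for i in range(1,n):
        if st[i,4]>25:
            d=A[lab==i];d=(d+180)%360-180 if np.ptp(d)>180 else d;print("blob area",st[i,4],"ang",d.mean().round(1),d.min().round(),d.max().round())
    return v
E
python3 -c "
from h import *
v=pointer('r2');print(list(map(int,v)))
o,X,Y=ringlook('r3',z=.116);h=cv2.cvtColor(o,cv2.COLOR_BGR2HSV).astype(int);b=o.astype(int)
red=(b[...,2]>1.6*b[...,1])&(b[...,2]>1.6*b[...,0])&(b[...,2]>70)&(X<-.02);print('red',red.sum(),X[red].mean()if red.any() else'',Y[red].mean() if red.any() else '')
pl=(h[...,1]<40)&(h[...,2]>120)&(abs(Y)<.032)&(abs(X)<.04);print('plate X',np.percentile(X[pl],[1,99]),'Y',np.percentile(Y[pl],[1,99]))
"
```

```text
ctr 0.0015000000000000013 0.0005000000000000004 r 23.577301025390625
blob area 302 ang 40.2 35.0 46.0
[64, 64, 64, 63, 62, 63, 62, 62, 61, 171, 219, 183, 60, 60, 60, 60, 60, 61, 60, 59, 60, 60, 59, 59, 59, 58, 59, 59, 59, 60, 60, 60, 60, 61, 61, 61, 62, 63, 63, 63, 63, 63, 63, 63, 64, 65, 65, 65, 65, 65, 66, 66, 66, 66, 66, 67, 67, 67, 67, 67, 68, 67, 68, 67, 67, 67, 68, 68, 68, 68, 66, 67, 67, 66, 68, 66, 66, 66, 67, 65, 66, 65, 65, 65, 65, 65, 65, 64, 64, 64]
red 75 -0.02684666666666666 0.0006200000000000005
plate X [-0.03175  0.035  ] Y [-0.0265  0.0285]
```

The pointer reads 40.2° (2 clicks). The mill is seated and square. Next I go over the ring.

```bash
python3 -m creep '[[0.8,0,0,0,0,0,0],[0.8,0,0,0,0,0,0],[0.55,0,0.2,0,0,0,0],[0,0,0.9,0,0,0,0],[0,0,0.9,0,0,0,0],[0,0,0,0,0,0,0],[0,0,0,0,0,0,0]]' 30 >/dev/null
python3 -c "
from h import *
to((.4527,.2766,.118),25);print(arm.observe()['ft_torque'])"
```

```text
t 29.2 tcp [0.4506 0.2785 0.1685] toolx [-0.423  0.906 -0.   ] y [ 0.906  0.423 -0.004] z [-0.003 -0.002 -1.   ] j [-0.86  0.53  0.4   1.85 -0.27  0.81  0.12] F [0.5 0.4 1.2] grip 85.1 0.0
 shift(mm,tool) [-2.6  1.3 50.5]
 turn deg(tool) [-0.21  0.02  0.05]
[-0.03479138 -0.05701608 -0.04360437]
```

```bash
python3 -m creep '[[-0.08,0.03,0.5,0,0,0,0],[0,0,0.5,0,0,0,0],[0,0,0.4,0,0,0,0],[0,0,0.25,0,0,0,0],[0,0,0,0,0,0,0],[0,0,0,0,0,0,0]]' 30 |grep -E "tcp|force"
python3 -m creep '[[0,0,0,0,0,0,60],[0,0,0,0,0,0,90],[0,0,0,0,0,0,120],[0,0,0,0,0,0,150],[0,0,0,0,0,0,255],[0,0,0,0,0,0,255],[0,0,0,0,0,0,255]]' 30 
python3 -c "
from h import *
to((.4527,.2766,.118),25);print(arm.observe()['ft_torque'])"
```

```text
tcp_pos: [0.4544, 0.2767, 0.1209]
force: [0.0, -0.2, 0.8]
grip_force: 0.0
time: 30.28
tcp_pos: [0.4538, 0.2764, 0.1209]
ee_rot: [0.538, 0.843, 0.0, -0.0]
force: [-2.2, -1.2, 5.3]
grip_width: 0.545
grip_force: 30.2
t 30.28 tcp [0.4538 0.2764 0.1209] toolx [-0.422  0.907  0.   ] y [0.907 0.422 0.001] z [ 0.     0.001 -1.   ] j [-0.82  0.6   0.36  1.9  -0.31  0.7   0.16] F [-2.2 -1.2  5.3] grip 46.4 30.2
 shift(mm,tool) [ 0.6 -0.9  2.9]
 turn deg(tool) [ 0.03 -0.03 -0.04]
[-0.13747711  0.3100031  -0.00088696]
```

```bash
python3 -m creep '[[0,0,0,0,0,0.8,255],[0,0,0,0,0,0.8,255],[0,0,0,0,0,0.8,255],[0,0,0,0,0,0.8,255],[0,0,0,0,0,0.8,255],[0,0,0,0,0,0.8,255],[0,0,0,0,0,0,255]]'|grep force
python3 -c "
from h import *
to(None,25);print(arm.observe()['ft_torque'])"
python3 -m creep '[[0,0,0,0,0,0.8,255],[0,0,0,0,0,0.8,255],[0,0,0,0,0,0,255]]'|grep force
python3 -c "
from h import *
to(None,25);print(arm.observe()['ft_torque'])"
python3 -m creep '[[0,0,0,0,0,0.5,255],[0,0,0,0,0,0.5,255],[0,0,0,0,0,0,255]]'|grep force
python3 -c "
from h import *
to(None,25);print(arm.observe()['ft_torque'])"
```

```text
force: [-2.1, -0.0, 6.1]
grip_force: 30.8
t 30.87 tcp [0.4541 0.2772 0.1208] toolx [0.068 0.998 0.001] y [ 0.998 -0.068  0.001] z [ 0.001  0.001 -1.   ] j [-0.92  0.62  0.51  1.9  -0.44  0.73 -0.22] F [-2.1 -0.   6.1] grip 46.6 30.8
 turn deg(tool) [  0.09  -0.05 -28.93]
[0.1164937  0.18317797 0.02668166]
force: [-0.9, 0.6, 4.1]
grip_force: 30.9
t 31.12 tcp [0.4541 0.2771 0.1208] toolx [0.234 0.972 0.001] y [ 0.972 -0.234  0.001] z [ 0.001  0.001 -1.   ] j [-0.95  0.63  0.56  1.9  -0.48  0.74 -0.35] F [-0.9  0.6  4.1] grip 46.7 30.9
 turn deg(tool) [  0.07  -0.06 -38.54]
[ 0.04109283  0.20477387 -0.04185603]
force: [-1.9, 0.4, 5.2]
grip_force: 30.9
t 31.37 tcp [0.4539 0.2773 0.1208] toolx [0.332 0.943 0.001] y [ 0.943 -0.332  0.   ] z [ 0.001  0.001 -1.   ] j [-0.96  0.64  0.59  1.9  -0.51  0.75 -0.43] F [-1.9  0.4  5.2] grip 46.5 30.9
 turn deg(tool) [  0.05  -0.07 -44.37]
[0.01143717 0.23372473 0.16175914]
```

```bash
python3 -m creep '[[0,0,0,0,0,0.4,255],[0,0,0,0,0,0,255],[0,0,0,0,0,0,255]]'|grep force
python3 -c "
from h import *
to(None,25);print(arm.observe()['ft_torque'])"
python3 -m creep '[[0,0,0,0,0,0.4,255],[0,0,0,0,0,0,255],[0,0,0,0,0,0,255]]'|grep force
python3 -c "
from h import *
to(None,25);print(arm.observe()['ft_torque'])"
python3 -m creep '[[0,0,0,0,0,0.4,255],[0,0,0,0,0,0,255],[0,0,0,0,0,0,255]]'|grep force
python3 -c "
from h import *
to(None,25);print(arm.observe()['ft_torque'])"
```

```text
force: [-2.4, 1.6, 6.8]
grip_force: 31.0
t 31.62 tcp [0.4534 0.2774 0.1209] toolx [0.368 0.93  0.001] y [ 0.93  -0.368 -0.001] z [-0.     0.001 -1.   ] j [-0.97  0.64  0.6   1.9  -0.52  0.75 -0.46] F [-2.4  1.6  6.8] grip 46.4 31.0
 turn deg(tool) [-1.000e-02 -7.000e-02 -4.659e+01]
[-0.0086224   0.47186608  0.42659796]
force: [-3.5, -1.1, 8.7]
grip_force: 31.1
t 31.87 tcp [0.4531 0.2763 0.1209] toolx [ 0.406  0.914 -0.001] y [ 0.914 -0.406 -0.001] z [-0.001 -0.001 -1.   ] j [-0.98  0.64  0.61  1.91 -0.52  0.76 -0.49] F [-3.5 -1.1  8.7] grip 46.3 31.1
 turn deg(tool) [-8.000e-02  3.000e-02 -4.893e+01]
[-0.31096601  0.61932579  0.6400618 ]
force: [-2.9, -2.6, 9.2]
grip_force: 31.2
t 32.12 tcp [0.4528 0.2756 0.1208] toolx [ 0.442  0.897 -0.003] y [ 0.897 -0.442 -0.001] z [-0.002 -0.002 -1.   ] j [-0.98  0.65  0.62  1.91 -0.53  0.76 -0.52] F [-2.9 -2.6  9.2] grip 46.6 31.2
 turn deg(tool) [ -0.12   0.11 -51.26]
[-0.53884624  0.74521374  0.98744031]
```

Hard stop reached (torque about 1 N·m). Back off three clicks plus the mill's twist play.

```bash
python3 -m creep '[[0,0,0,0,0,-0.8,255],[0,0,0,0,0,-0.9,255],[0,0,0,0,0,-0.9,255],[0,0,0,0,0,-0.9,255],[0,0,0,0,0,-0.9,255],[0,0,0,0,0,-0.9,255],[0,0,0,0,0,-0.9,255],[0,0,0,0,0,-0.9,255]]'|grep force
python3 -m creep '[[0,0,0,0,0,-0.9,255],[0,0,0,0,0,-0.9,255],[0,0,0,0,0,-0.9,255],[0,0,0,0,0,-0.9,255],[0,0,0,0,0,-0.9,255],[0,0,0,0,0,-0.9,255],[0,0,0,0,0,-0.6,255],[0,0,0,0,0,0,255]]'|grep force
python3 -c "
from h import *
to(None,25);print(arm.observe()['ft_torque'])"
```

```text
force: [0.9, -1.4, 3.9]
grip_force: 31.2
force: [2.2, -0.7, 3.1]
grip_force: 31.1
t 33.45 tcp [0.4555 0.2762 0.1207] toolx [-0.788  0.616 -0.002] y [0.616 0.788 0.003] z [ 0.003  0.001 -1.   ] j [-0.73  0.58  0.22  1.9  -0.19  0.68  0.51] F [ 2.2 -0.7  3.1] grip 46.2 31.1
 turn deg(tool) [ 0.2   0.07 26.98]
[-0.08130835 -0.44271482 -0.04697966]
```

Release, rise, back off, turn the camera back and look.

```bash
python3 -m creep '[[0,0,0,0,0,0,90],[0,0,0,0,0,0,50],[0,0,0,0,0,0,0],[0,0,0,0,0,0,0],[0,0,0,0,0,0,0],[0,0,-0.5,0,0,0,0],[0,0,-1,0,0,0,0],[0,0,-1,0,0,0,0]]'|grep force
python3 -m creep '[[0,0,-1,0,0,1,0],[0,0,0,0,0,1,0],[0,0,0,0,0,1,0],[0,0,0,0,0,1,0],[0,0,0,0,0,0.5,0],[-0.8,0,0,0,0,0,0],[-0.7,0,0,0,0,0,0],[-0.5,0,0,0,0,0,0]]'|grep tcp
python3 -m creep '[[0,0,0,0,0,0,0],[0,0,0,0,0,0,0]]' >/dev/null
cat > look.py <<'E'
from h import *
import sys
to((.4527,.2766,.118),25)
pointer('q'+sys.argv[1])
o,X,Y=ringlook('p'+sys.argv[1],z=.116);h=cv2.cvtColor(o,cv2.COLOR_BGR2HSV).astype(int);b=o.astype(int)
red=(b[...,2]>1.6*b[...,1])&(b[...,2]>1.6*b[...,0])&(b[...,2]>70)&(X<-.02);print('red',red.sum(),X[red].mean()if red.any() else'',Y[red].mean() if red.any() else '')
pl=((h[...,1]<40)&(h[...,2]>120)&(abs(Y)<.04)&(abs(X)<.043)).astype(np.uint8)
n,l,st,_=cv2.connectedComponentsWithStats(pl);i=1+st[1:,4].argmax();r=cv2.minAreaRect(np.argwhere(l==i)[:,::-1].astype(np.float32));print('plate centre mm',(r[0][0]-180)/4,-(r[0][1]-180)/4,'size',r[1][0]/4,r[1][1]/4,'ang',r[2])
E
python3 look.py 1
```

```text
force: [0.8, 0.7, -0.1]
grip_force: 0.0
tcp_pos: [0.4795, 0.2202, 0.225]
t 34.95 tcp [0.479  0.2216 0.225 ] toolx [-0.42   0.907  0.   ] y [ 0.907  0.42  -0.   ] z [-0.001  0.    -1.   ] j [-0.75  0.45  0.4   1.79 -0.21  0.94  0.18] F [-0.3  0.  -0.1] grip 85.0 0.0
 shift(mm,tool) [ 60.9  -0.7 107. ]
 turn deg(tool) [-0.02 -0.02 -0.15]
ctr 0.003250000000000003 -0.0002500000000000002 r 23.49105453491211
blob area 300 ang 62.9 57.0 69.0
red 80 -0.02558125 -0.0015187500000000014
plate centre mm 3.0569114685058594 -0.005893707275390625 size 56.26747512817383 67.49647521972656 ang 87.02976989746094
```

The pointer is at 62.9° and the mill has twisted 3°, so the ring is at 59.9°, three clicks. The mill is about 2.5 mm from the stand's middle and the robot is clear.

```bash
python3 -c "
from station import arm
print(arm.job_done())"
```

```text
the job is handed in; nothing more can be done
None
```

The job is handed in. The mill stands upright and down on the board in its stand; the ring was turned clockwise to the stop and backed off three clicks (59.9° by camera), and nothing else on the table was moved on purpose, though I did not re-check the other things' positions.

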